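Index the tube carousel to the reader with its ratchet lever

ROBOT

A 6-joint arm with a two-finger parallel gripper is mounted at the origin on a cart in front of the work surface, level with it; the furniture and walls round the work are solid. World frame = base frame: x ahead of the robot, y to its left, z up, the work surface at z = 0. Lengths are in m, angles in rad, forces in N, time in s.
With the tool pointing down it reaches from about 0.35 to 0.775 m from the base axis. Payload 7.3 kg.
Tool frame: the origin (TCP) lies on the mounting face of the last link; the fingertips stand 178 mm ahead of it and the grasp point (between the pads) lies 159 mm ahead of it (robot.grip_depth is the distance from the TCP to the grasp point, in m); z points along the fingers, y is the line along which they close (so a half turn about z gives the same grasp; the last joint's range is limited). The gripper opens to 92 mm and grips with 3 to 60 N. Pads are 19 mm wide; open, the fingers measure 130 mm over their backs; the gripper's body (75 mm by 190 mm) begins 47 mm behind the grasp point.
Start: joints at [-1.491, 0.342, 1.524, -0, 1.275, -0.146], TCP at [0.118, -0.512, 0.405] pointing down, gripper open.
Joint ranges: [-2.53, 2.53], [-0.77, 2.02], [0.04, 2.7], [-1, 4.14], [0.28, 2.66], [-3.11, 3.11]. Speed limits (rad/s): [2.57, 2.57, 3.14, 3.14, 3.14, 3.14].

INTERFACE

Orientations are given as [roll, pitch, yaw] about the fixed x, y, z axes, in that order (R = Rz(yaw) Ry(pitch) Rx(roll)).
In Python, from cell import observe, cams, robot, models gives the robot as it stands.
- The arm moves only by the shell command python3 -m jog 'ROWS' [FORCE]. ROWS is JSON, a list of rows, each a list of 3 entries, a list of its own where there are three numbers: the shift along the tool's x, y, z each as a share of 0.4 m, from -1 to 1, then the turn about the tool's z as a share of pi rad, from -1 to 1, then the closure, from 0 (fully open) to 1 (shut). In form: [[[x, y, z], turn, jaw], ...]. A call has 1 to 12 rows; each row is the pose to reach, as a shift and turn from the pose commanded when the call began, along the tool's axes at that moment, turning the shorter way round; what a row does not reach only later rows make up. A row lasts 1/8 s, in which the tool goes at most 62.5 mm and 10.7 degrees, less where a joint would pass 70% of its speed; a pose out of reach is approached as far as the arm can. A call with a number of a shift or a turn outside -1 to 1 is refused whole. A call with a gripper value outside its range is refused whole. The fingers move at their own pace and stop on an object; FORCE is the grip in N (left out, the last holds). Time passes only in rows, so rows that repeat a pose let the fingers close. It gives the time, the measured TCP pose, the force, the opening and the grip force at its end, in the units of the state.
- observe(): the state, without advancing time (a new reading comes with each control period).
- cams.read_camera(name): name is "scene" or "side" or "wrist"; returns the picture (420x560x3 uint8, red, green, blue); there is no depth.
- cams.camera_model(name): a dict with "camera_matrix" (3x3 intrinsics, pixels), "k1" (the pictures are not rectified: a ray, as slopes to the right and down, at radius r is drawn at 1 + k1 r^2 times it, then the intrinsics apply), "pose" (4x4, takes a point from camera to world coordinates). Camera axes: x right, y down, z forward; pixel columns grow to the right and rows downward; lengths in m; the calibration is good to about 2 mm. A picture is of the moment at which its call begins: read the wrist's pose just before it. camera_model takes no time and is no camera call; for the wrist camera it gives the pose at the moment of the call.
- robot.hand_in(): hands the job in; it is judged then, once.
Trained networks look in the newest picture that a camera, given by its name, has taken for a name from the list of things; names that differ only in an ending like _2 or _b are one class to them, and where a whole thing is asked for, a point or a joint stands for the part that bears it (a point fixed in the world has none). Each returns a list of dicts, best first, with "confidence" (0 to 1); they miss things now and then, are a little off and sometimes report something else, mostly with a low value. They report only what shows in the picture. A call takes as long as a camera call.
- models.find_in(target, camera): "position" ([x, y, z] in m, in world coordinates, good to about 4 mm: the middle of the surface that is visible of it).
- models.pinpoint(target, camera): "position" ([x, y, z] in m, in world coordinates, good to about 4 mm: a listed point, or the origin of a listed thing).
The state is a dict: "time": time; "qpos": joint angles; "qvel": joint speeds; "joint_efforts": joint torques, N m; "tool_pos": TCP position; "tool_rot": TCP orientation; "contact_force": force on the tool from outside, world axes, zero at the start; "torque": the same for the moment, N m; "opening": finger opening in m; "grip_force": force on a finger pad.
Only numpy, scipy, OpenCV 4.12 (cv2) and the standard library are available. Lean on these libraries where they do the work, as an engineer would, in place of code of your own. Each camera call takes 0.05 s, during which the arm holds its last target. There are 200 camera calls.

TASK

Bring the purple-capped tube of the carousel squarely in front of the dark window of the grey reader box: work the red-handled ratchet lever under the white bridge in full strokes away from the reader, each of which turns the carousel on by one tooth, letting it spring back between strokes. Turn the carousel only with the lever, without touching the tray or its tubes, and stop when the purple tube faces the window. Leave the lever back at rest and the things around undisturbed.

Things in the scene. Friction and masses are not known exactly. Their poses are not given: they have to be found in the camera images.
- indexer: fixed tube indexer, base plate 200 x 300 x 12 mm. Origin on the worktop on the common axis of carousel and lever; x points from the front (lever handle side, which faces to the robot's right) to the back, y to the left seen from the front, z up. At its right a grey reader box (x -40 to 50, y -150 to -105 mm, 142 mm high). Two white posts (x -103 to -73, y ±122 to ±148)
- bridge (a point): middle of the lower front edge of the white bridge on two posts over the handle. In the indexer's frame it spans x -158 to -74, y -150 to 150 mm, underside 200, top 225 mm above the worktop. It keeps a vertical tool off the handle: come from the front, tool tilted 30 to 45 degrees, fingers pointing down and to the back
- carousel (a joint): turn of the carousel (rad), growing in its feed direction, clockwise from above; 0: purple tube square at the window. Starts 2.5 to 4.8 teeth below 0, maybe between teeth; a tooth is 0.393 rad. Stiff, stays put, cannot turn back. Each full stroke stops it at a multiple of 0.393 (the first may move it 0.13 to 0.52)
- lever (a joint): lever angle (rad): 0 at rest (handle on the reader's side), 0.52 at the end stop (handle away from the reader). When let go, a spring swings it back to 0; the pawl then clicks over the teeth and the carousel stays. A stroke short of the stop leaves the carousel short of its place. Pushing the handle takes about 4 to 6 N
- lever_grip (a point): on the axis of the upright red handle, 85 mm above the worktop. Handle: round, 22 mm across, 40 to 115 mm above the worktop, 150 mm from the carousel axis, on a flat lever 20 mm high that bears a 41 mm high pawl block 97 to 119 mm from the axis. In the indexer's frame it swings from x, y = -145, -39 mm at rest to -145, 39 mm at the stop
- tube_tray: blue round tray, 172 mm across, its top 52 mm above the worktop, turning with the carousel; it carries 8 tubes upright 45 degrees apart, 65 mm from the axis, their tops 145 mm above the worktop. Origin on the worktop on the carousel axis
- purple_tube: the one tube with a purple cap (the other seven are yellow), 18 mm across, 91 mm high, fixed in the tray; origin at the centre of its foot
- window (a point): centre of the dark window in the face of the reader box, 90 mm above the worktop
- specimen_pot: bystander: pot with orange lid, 63 mm across, 61 mm high, in front of the indexer; origin at the centre of its foot
- tape_roll: bystander: roll of white tape lying flat, 72 mm across, 24 mm high, behind the indexer; origin at the centre of its underside
- timer: bystander: white timer 50 x 62 x 21 mm, behind the indexer; origin at the centre of its underside

How it is judged:
By the outcome, as a careful person would: the job done as asked, in the order asked, and still so for the second after the job is handed in, with the robot touching nothing.
It also fails if it takes over 64 s, if anything falls off the work surface, if the arm or the gripper's body presses on something with over 40 N, if the wrist force passes 120 N, or if a joint passes its speed limit or range.

## Working session

There is one attempt and no reset: what is moved stays moved. The work goes in short steps, Python scripts to look and compute and a shell command to move; the robot and the scene stay as the last step left them, time stands still between calls to the robot, and variables do not carry over. Pictures are saved under pics/ and viewed, at most 10 in all, crops included, and the job is handed in when it is done.

```bash
ls; mkdir -p pics; python3 - <<'E'
from cell import observe,cams,robot,models
import cv2,numpy as np
s=observe();print(s['time'],s['tool_pos'],s['tool_rot'],s['opening'])
for c in ['scene','side']:
    im=cams.read_camera(c);cv2.imwrite(f'pics/{c}0.png',im[:,:,::-1])
    print(c,np.round(cams.camera_model(c)['pose'],3).tolist())
    for t in ['indexer','bridge','lever_grip','tube_tray','purple_tube','window','specimen_pot','tape_roll','timer']:
        r=models.pinpoint(t,c)
        print(t,[(np.round(d['position'],3).tolist(),round(d['confidence'],2)) for d in r[:2]])
E
```

```text
pics
0.0 [ 0.11755324 -0.51153391  0.40404686] [-3.14008367e+00 -2.15376699e-04  2.25804249e-01] 0.091718888075646
scene [[-0.927, 0.225, -0.301, 0.809], [0.375, 0.505, -0.777, 0.882], [-0.023, -0.833, -0.553, 0.659], [0.0, 0.0, 0.0, 1.0]]
indexer [([0.504, 0.206, 0.002], 0.98)]
bridge [([0.514, 0.053, 0.2], 0.84)]
lever_grip [([0.553, 0.057, 0.081], 0.59)]
tube_tray [([0.505, 0.2, 0.0], 0.64)]
purple_tube [([0.523, 0.268, 0.056], 0.49)]
window [([0.608, 0.207, 0.091], 0.56)]
specimen_pot [([0.544, -0.098, -0.002], 0.68)]
tape_roll [([0.417, 0.374, -0.001], 0.58), ([0.552, 0.058, 0.084], 0.22)]
timer [([0.609, 0.208, 0.089], 0.59), ([0.601, 0.357, -0.002], 0.57)]
side [[-0.826, -0.248, 0.506, 0.043], [-0.564, 0.333, -0.756, 0.942], [0.019, -0.91, -0.415, 0.584], [0.0, 0.0, 0.0, 1.0]]
indexer [([0.505, 0.206, -0.001], 0.87)]
bridge [([0.515, 0.048, 0.201], 0.87)]
lever_grip [([0.558, 0.062, 0.085], 0.66)]
tube_tray [([0.507, 0.201, 0.004], 0.8)]
purple_tube [([0.519, 0.268, 0.052], 0.55), ([0.508, 0.206, 0.002], 0.31)]
window [([0.61, 0.21, 0.09], 0.58)]
specimen_pot [([0.549, -0.102, 0.002], 0.65)]
tape_roll [([0.41, 0.379, -0.001], 0.91)]
timer [([0.602, 0.358, 0.001], 0.72)]
```

View pics/scene0.png

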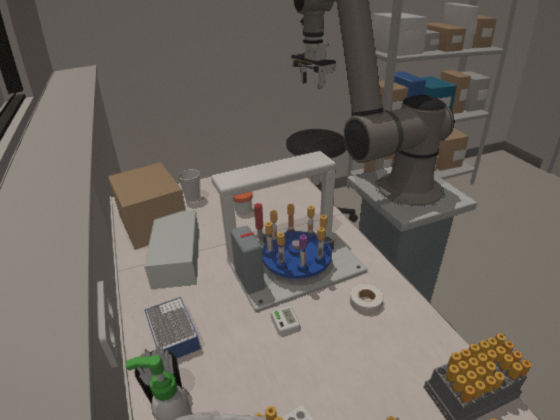

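View pics/side0.png

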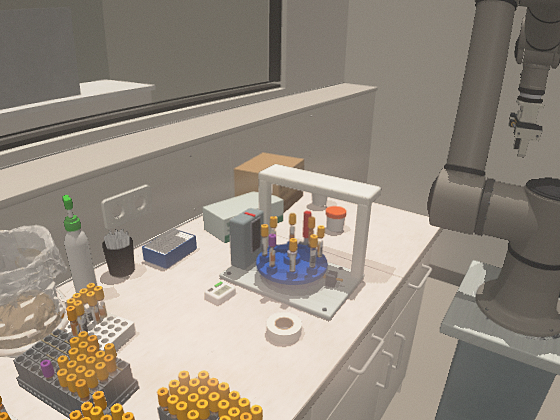

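The scene shows the indexer with the reader towards +x, the handle (red, about 258,215) on the reader side and purple at about (303,243), which is roughly 3.25 teeth short. The jog has no tilt entry, so I'll check its usage text before moving.

```bash
python3 -m jog '[[[0,-0.15,0],0,0],[[0,-0.3,0],0,0],[[0,-0.4,0],0,0],[[0,-0.5,0],0,0],[[0,-0.55,0],0,0],[[0,-0.55,0],0,0]]'; python3 -c "
from cell import observe;s=observe();print(s['tool_pos'],s['tool_rot'],s['qpos'])"
```

```text
time: 1.75
tool_pos: [0.0682, -0.2965, 0.4051]
tool_rot: [3.14, 0.0, 0.225]
contact_force: [-0.9, 0.2, -0.7]
opening: 0.0918
grip_force: 0.0
[ 0.06822725 -0.29647859  0.40505412] [3.14021469e+00 3.20434305e-04 2.25272679e-01] [-1.59847041e+00 -8.29765566e-02  2.02852821e+00  3.72106560e-05
  1.19462669e+00 -2.52960625e-01]
```

```bash
python3 -m jog '[[[0,0,-0.15],-0.06,0],[[0,0,-0.3],-0.11,0],[[0,0,-0.45],-0.17,0],[[0,0,-0.6],-0.22,0],[[0.13,-0.07,-0.65],-0.28,0],[[0.26,-0.14,-0.65],-0.33,0],[[0.4,-0.21,-0.65],-0.39,0],[[0.54,-0.28,-0.65],-0.444,0],[[0.675,-0.35,-0.65],-0.444,0],[[0.71,-0.5,-0.65],-0.444,0],[[0.74,-0.65,-0.65],-0.444,0],[[0.74,-0.65,-0.65],-0.444,0]]'; python3 -c "
from cell import observe;s=observe();print(s['tool_pos'],s['tool_rot'],s['qpos'])"
```

```text
time: 3.25
tool_pos: [0.2988, 0.0267, 0.6653]
tool_rot: [3.14, -0.001, 1.633]
contact_force: [-0.0, 0.1, 0.1]
opening: 0.0919
grip_force: 0.0
[0.29875836 0.02665223 0.66525883] [ 3.13997375e+00 -5.09566846e-04  1.63267971e+00] [-1.68995487e-01 -1.65650576e-01  1.39533463e+00  9.19006951e-04
  1.91044912e+00 -2.30571653e-01]
```

```bash
python3 -m jog '[[[0.15,0,0],0,0],[[0.3,0,0],0,0],[[0.45,0,0],0,0],[[0.6,0,0],0,0],[[0.75,-0.1,0],0,0],[[0.87,-0.22,0],0,0],[[0.97,-0.34,0],0,0],[[1,-0.48,0],0,0],[[1,-0.55,0],0,0],[[1,-0.55,0],0,0]]'; python3 -m jog '[[[0.15,0,0],0,0],[[0.3,0,0],0,0],[[0.45,0,0],0,0],[[0.6,0,0],0,0],[[0.6,0,0],0,0],[[0.6,0,0],0,0]]';  python3 -c "
from cell import observe;s=observe();print(s['tool_pos'],s['tool_rot'],s['qpos'])"
```

```text
time: 4.5
tool_pos: [0.0583, 0.4117, 0.6648]
tool_rot: [3.141, -0.001, 1.623]
contact_force: [0.3, -0.4, 0.2]
opening: 0.0919
grip_force: 0.0
time: 5.25
tool_pos: [0.0496, 0.653, 0.6616]
tool_rot: [-3.141, 0.003, 1.618]
contact_force: [0.2, -0.1, 0.3]
opening: 0.0919
grip_force: 0.0
[0.0496361  0.65297685 0.66155311] [-3.14118415  0.00329525  1.61822382] [ 1.37807815e+00  6.70615091e-01  2.81845432e-01 -4.76023339e-04
  2.19242993e+00  1.33037475e+00]
```

```bash
python3 -m jog '[[[0.12,0,0],0,0],[[0.25,0,0],0,0],[[0.25,0,0],0,0]]';  python3 -c "
from cell import observe;s=observe();print(s['tool_pos'],s['tool_rot'],s['qpos'])"
```

```text
time: 5.62
tool_pos: [0.0408, 0.7041, 0.63]
tool_rot: [3.138, -0.032, 1.62]
contact_force: [0.5, -1.2, 0.3]
opening: 0.0917
grip_force: 0.0
[0.04076961 0.70409862 0.629975  ] [ 3.13840627 -0.0317621   1.61951181] [1.4036816  0.83529003 0.04029615 0.00468178 2.23429342 1.35795861]
```

```bash
python3 -m jog '[[[0,0,-0.2],0,0],[[0.1,0,-0.4],0,0],[[0.1,0,-0.5],0,0],[[0.1,0,-0.5],0,0]]';  python3 -c "
from cell import observe;s=observe();print(s['tool_pos'],s['tool_rot'],s['qpos'])"
```

```text
time: 6.12
tool_pos: [0.0324, 0.6326, 0.7176]
tool_rot: [3.134, -0.074, 1.621]
contact_force: [0.1, 0.2, -0.2]
opening: 0.0918
grip_force: 0.0
[0.0323859  0.63255136 0.71763222] [ 3.1335551  -0.07353428  1.62080092] [1.39683555 0.70438746 0.03653108 0.01165896 2.32715552 1.3554398 ]
```

```bash
python3 -m jog '[[[-0.15,0,0.1],0,0],[[-0.3,0,0.2],0,0],[[-0.45,0,0.25],0,0],[[-0.45,0,0.25],0,0]]';  python3 -c "
from cell import observe;s=observe();print(s['tool_pos'],s['tool_rot'],s['qpos'])"
```

```text
time: 6.62
tool_pos: [0.0408, 0.495, 0.6233]
tool_rot: [3.134, -0.071, 1.621]
contact_force: [0.5, 0.6, 1.4]
opening: 0.0917
grip_force: 0.0
[0.04079881 0.4950032  0.62326117] [ 3.13401665 -0.07099646  1.62109033] [1.33039433 0.20039418 1.13316506 0.01325808 1.73782528 1.28303274]
```

```bash
python3 -m jog '[[[0.15,-0.05,0],0,0],[[0.3,-0.1,0],0,0],[[0.45,-0.15,0],0,0],[[0.6,-0.2,0],0,0],[[0.75,-0.2,0],0,0],[[0.85,-0.2,0],0,0],[[0.95,-0.2,0],0,0],[[1,-0.2,0],0,0],[[1,-0.2,0],0,0],[[1,-0.2,0],0,0],[[1,-0.2,0],0,0],[[1,-0.2,0],0,0]]';  python3 -c "
from cell import observe;s=observe();print(s['tool_pos'],s['tool_rot'],s['qpos'])"
```

```text
time: 8.12
tool_pos: [-0.05, 0.7555, 0.5748]
tool_rot: [3.135, -0.114, 1.621]
contact_force: [1.0, 0.4, -0.8]
opening: 0.0916
grip_force: 0.0
[-0.0499776   0.75551953  0.57479488] [ 3.13458099 -0.11373737  1.62114546] [1.53526495 0.91506807 0.03661175 0.0031412  2.0759914  1.48699201]
```

```bash
python3 -m jog '[[[0.85,0,-0.5],0,0]]';python3 -m jog '[[[0.85,0,-0.5],0,0]]'; python3 -m jog '[[[0.85,0,-0.5],0,0]]'; python3 -m jog '[[[0.85,0,-0.5],0,0]]';  python3 -c "
from cell import observe;s=observe();print(s['tool_pos'],s['tool_rot'],s['qpos'])"
```

```text
time: 8.25
tool_pos: [-0.0495, 0.7569, 0.5814]
tool_rot: [3.135, -0.152, 1.622]
contact_force: [-0.5, 0.3, 0.4]
opening: 0.0918
grip_force: 0.0
time: 8.38
tool_pos: [-0.0489, 0.7563, 0.5919]
tool_rot: [3.136, -0.194, 1.622]
contact_force: [-0.3, 1.2, -0.1]
opening: 0.0922
grip_force: 0.0
time: 8.5
tool_pos: [-0.0484, 0.7551, 0.6027]
tool_rot: [3.136, -0.234, 1.622]
contact_force: [-0.0, 0.0, -0.2]
opening: 0.0918
grip_force: 0.0
time: 8.62
tool_pos: [-0.0478, 0.7531, 0.6142]
tool_rot: [3.136, -0.273, 1.622]
contact_force: [-0.6, -0.5, 0.4]
opening: 0.0922
grip_force: 0.0
[-0.04782741  0.75311313  0.6141686 ] [ 3.13618894 -0.27346224  1.62219227] [1.52912219 0.86659493 0.03684271 0.02136002 1.96525378 1.48938645]
```

```bash
python3 -m jog '[[[0.93,0,-0.35],0,0]]'>/dev/null;python3 -m jog '[[[0.93,0,-0.35],0,0]]'>/dev/null; python3 -m jog '[[[0.95,0,-0.3],0,0]]'>/dev/null; python3 -m jog '[[[0.95,0,-0.3],0,0]]'>/dev/null; python3 -m jog '[[[0.97,0,-0.2],0,0]]'>/dev/null; python3 -m jog '[[[0.97,0,-0.2],0,0]]'>/dev/null; python3 -m jog '[[[0.97,0,-0.2],0,0]]'>/dev/null; python3 -m jog '[[[1,0,-0.1],0,0]]'>/dev/null; python3 -m jog '[[[1,0,-0.1],0,0]]'>/dev/null; python3 -m jog '[[[1,0,-0.1],0,0]]';  python3 -c "
from cell import observe;s=observe();print(s['tool_pos'],s['tool_rot'],s['qpos'])"
```

```text
time: 9.88
tool_pos: [-0.0457, 0.7829, 0.6679]
tool_rot: [3.138, -0.684, 1.624]
contact_force: [0.4, -0.8, 0.4]
opening: 0.0914
grip_force: 0.0
[-0.04569685  0.78292283  0.66793332] [ 3.13823391 -0.68363668  1.62410262] [1.52038218 0.82728476 0.03719219 0.06211243 1.59579731 1.49184073]
```

```bash
cat > h.py <<'E'
import sys,json,numpy as np
from scipy.spatial.transform import Rotation as R
from cell import observe
def shares(pts):
    s=observe();M=R.from_euler('xyz',s['tool_rot']).as_matrix();o=np.array(s['tool_pos']);prev=o
    for p in pts:
        d=M.T@(np.array(p)-o)/.4
        print(p,np.round(d,3).tolist(),'mm',round(1e3*np.linalg.norm(np.array(p)-prev)));prev=np.array(p)
if __name__=='__main__': shares(json.loads(sys.argv[1]))
E
python3 h.py '[[0.1,0.7,0.68],[0.25,0.5,0.68],[0.33,0.41,0.68],[0.37,0.2,0.68],[0.38,0,0.65],[0.45,-0.1,0.55],[0.55,-0.2,0.38]]'
```

```text
[0.1, 0.7, 0.68] [-0.156, 0.353, -0.165] mm 168
[0.25, 0.5, 0.68] [-0.559, 0.702, -0.492] mm 250
[0.33, 0.41, 0.68] [-0.742, 0.89, -0.64] mm 120
[0.37, 0.2, 0.68] [-1.152, 0.963, -0.974] mm 214
[0.38, 0, 0.65] [-1.588, 0.963, -1.232] mm 202
[0.45, -0.1, 0.55] [-1.946, 1.124, -1.202] mm 158
[0.55, -0.2, 0.38] [-2.419, 1.36, -1.037] mm 221
```

```bash
python3 -m jog '[[[-0.05,0.12,-0.05],0,0],[[-0.1,0.24,-0.11],0,0],[[-0.156,0.353,-0.165],0,0],[[-0.26,0.44,-0.25],0,0],[[-0.36,0.53,-0.33],0,0],[[-0.46,0.62,-0.41],0,0],[[-0.56,0.7,-0.49],0,0],[[-0.65,0.8,-0.57],0,0],[[-0.74,0.89,-0.64],0,0],[[-0.84,0.91,-0.72],0,0],[[-0.94,0.93,-0.8],0,0],[[-0.94,0.93,-0.8],0,0]]'; python3 h.py '[[0.36,0.2,0.68],[0.38,0,0.65],[0.45,-0.1,0.55],[0.55,-0.2,0.38]]';python3 -c "
from cell import observe;s=observe();print(s['qpos'])"
```

```text
time: 11.38
tool_pos: [0.3517, 0.3062, 0.6813]
tool_rot: [3.135, -0.682, 1.62]
contact_force: [0.5, 1.5, 0.8]
opening: 0.0921
grip_force: 0.0
[0.36, 0.2, 0.68] [-0.209, 0.009, -0.165] mm 107
[0.38, 0, 0.65] [-0.646, 0.036, -0.423] mm 203
[0.45, -0.1, 0.55] [-1.004, 0.198, -0.391] mm 158
[0.55, -0.2, 0.38] [-1.475, 0.434, -0.224] mm 221
[0.36610608 0.06368539 1.2225316  0.63976199 1.59436982 0.42133018]
```

```bash
python3 -m jog '[[[-0.1,0,-0.08],0,0],[[-0.21,0.01,-0.165],0,0],[[-0.33,0.02,-0.24],0,0],[[-0.45,0.02,-0.31],0,0],[[-0.55,0.03,-0.37],0,0],[[-0.65,0.04,-0.42],0,0],[[-0.76,0.09,-0.41],0,0],[[-0.87,0.14,-0.4],0,0],[[-0.98,0.19,-0.39],0,0],[[-0.98,0.19,-0.39],0,0]]'; python3 - <<'E'
from cell import observe,cams,models
import numpy as np
from h import shares
s=observe();print(s['qpos'],s['tool_rot'])
cams.read_camera('wrist')
for t in ['lever_grip','bridge','indexer','purple_tube']:
    print(t,[(np.round(d['position'],4).tolist(),round(d['confidence'],2)) for d in models.pinpoint(t,'wrist')[:2]])
shares([[.56,-.22,.42],[.56,-.14,.33],[.556,-.04,.208]])
E
```

```text
time: 12.62
tool_pos: [0.4494, -0.0906, 0.5522]
tool_rot: [-3.14, -0.683, 1.619]
contact_force: [-0.4, -0.2, -0.1]
opening: 0.0918
grip_force: 0.0
[-0.53254731  0.20654546  1.3932008   0.59073805  1.9021307  -0.48832929] [-3.13969267 -0.68311122  1.61899934]
lever_grip [([0.5563, 0.0647, 0.0842], 0.81)]
bridge [([0.5165, 0.0479, 0.2013], 0.73), ([0.6134, 0.2116, 0.094], 0.33)]
indexer [([0.6003, 0.3589, 0.0008], 0.68), ([0.5031, 0.2084, 0.0041], 0.57)]
purple_tube [([0.5159, 0.2724, 0.0515], 0.69)]
[0.56, -0.22, 0.42] [-0.482, 0.262, 0.05] mm 220
[0.56, -0.14, 0.33] [-0.468, 0.271, 0.351] mm 120
[0.556, -0.04, 0.208] [-0.465, 0.273, 0.745] mm 158
```

```bash
python3 -m jog '[[[-0.12,0.07,0.01],0,0],[[-0.24,0.14,0.02],0,0],[[-0.36,0.2,0.04],0,0],[[-0.47,0.28,0.05],0,0],[[-0.47,0.28,0.15],0,0],[[-0.47,0.28,0.25],0,0],[[-0.47,0.28,0.35],0,0],[[-0.47,0.28,0.4],0,0],[[-0.47,0.28,0.4],0,0]]'; python3 - <<'E'
from cell import observe,cams,models
import numpy as np,cv2
from h import shares
s=observe();print(s['qpos'],s['tool_rot'])
im=cams.read_camera('wrist');cv2.imwrite('pics/w1.png',im[:,:,::-1])
for t in ['lever_grip','bridge']:
    print(t,[(np.round(d['position'],4).tolist(),round(d['confidence'],2)) for d in models.pinpoint(t,'wrist')[:2]])
shares([[.561,-.037,.207]])
E
```

```text
time: 14.0
tool_pos: [0.5626, -0.1275, 0.3128]
tool_rot: [3.139, -0.682, 1.626]
contact_force: [0.9, -0.3, -0.2]
opening: 0.0919
grip_force: 0.0
[-0.4896189   0.604239    1.45099389  0.5726525   1.49581503 -0.70927347] [ 3.13879185 -0.6816082   1.62579425]
lever_grip [([0.5543, 0.0651, 0.0839], 0.72)]
bridge [([0.5164, 0.0472, 0.1983], 0.57)]
[0.561, -0.037, 0.207] [0.011, 0.005, 0.353] mm 141
```

View pics/w1.png

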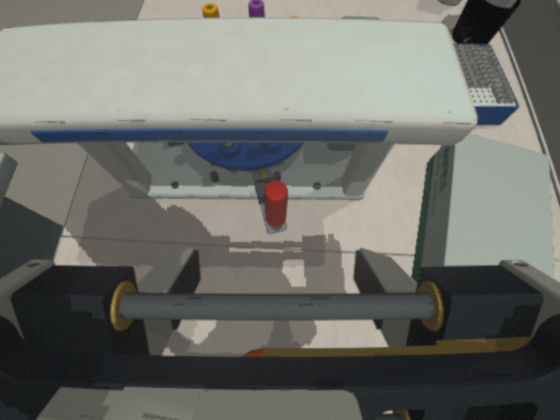

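The red handle at (277,203) sits centred between the open fingers. I'll check how near the pale green box (edge at col ~425) is to the gripper body's path.

```bash
python3 - <<'E'
from cell import cams
import numpy as np,cv2
m=cams.camera_model('wrist');K=np.array(m['camera_matrix']);T=np.array(m['pose'])
px=np.array([[417,300],[421,250],[437,150],[455,150],[277,203]],float)
u=cv2.undistortPoints(px[:,None],K,np.array([m['k1'],0,0,0,0.]))[:,0]
for p,v in zip(px,u):
    d=T[:3,:3]@[v[0],v[1],1];o=T[:3,3]
    print(p,[np.round(o+d*(z-o[2])/d[2],3).tolist() for z in (0,.08)])
E
```

```text
[417. 300.] [[0.721, -0.016, 0.0], [0.684, -0.025, 0.08]]
[421. 250.] [[0.732, 0.043, 0.0], [0.693, 0.021, 0.08]]
[437. 150.] [[0.774, 0.19, 0.0], [0.725, 0.134, 0.08]]
[455. 150.] [[0.801, 0.192, 0.0], [0.745, 0.136, 0.08]]
[277. 203.] [[0.553, 0.096, 0.0], [0.554, 0.062, 0.08]]
```

```bash
python3 -m jog '[[[0,0,0.08],0,0],[[0.01,0,0.17],0,0],[[0.01,0,0.26],0,0],[[0.01,0,0.35],0,0],[[0.01,0,0.355],0,0.65],[[0.01,0,0.355],0,0.65],[[0.01,0,0.355],0,0.65],[[0.01,0,0.355],0,0.65]]' 20; python3 - <<'E'
from cell import observe,cams,models
import numpy as np,cv2
from h import shares
s=observe();print(s['qpos'],s['tool_rot'])
im=cams.read_camera('wrist');cv2.imwrite('pics/w2.png',im[:,:,::-1])
cams.read_camera('scene')
for c in ['scene','wrist']:
  for t in ['lever_grip','purple_tube']:
    print(t,[(np.round(d['position'],4).tolist(),round(d['confidence'],2)) for d in models.pinpoint(t,c)[:2]])
E
```

```text
time: 15.15
tool_pos: [0.5586, -0.0373, 0.2057]
tool_rot: [3.136, -0.681, 1.625]
contact_force: [0.0, -0.3, 0.9]
opening: 0.0562
grip_force: 0.0
[-0.35224055  0.70299704  1.62495956  0.67032207  1.20575366 -0.77757754] [ 3.13589402 -0.68056838  1.62463876]
lever_grip [([0.5527, 0.0563, 0.0849], 0.82)]
purple_tube [([0.5238, 0.2682, 0.054], 0.51)]
lever_grip [([0.5572, 0.0644, 0.0867], 0.95)]
purple_tube []
```

View pics/w2.png

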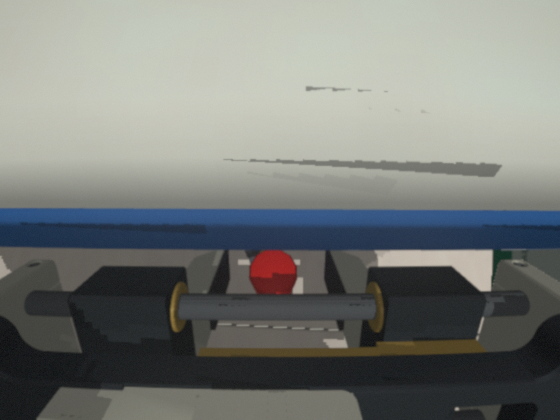

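```bash
python3 -m jog '[[[0,0,0],0,0.65],[[0,0,0],0,0.65],[[0,0,0],0,0.65],[[0,-0.04,0],0,0.65],[[0,-0.08,0],0,0.65],[[0,-0.12,0],0,0.65],[[0,-0.16,0],0,0.65],[[0,-0.19,0],0,0.65],[[0,-0.2,0],0,0.65],[[0,-0.2,0],0,0.65]]' 20; python3 -m jog '[[[0,-0.01,0],0,0.65],[[0,-0.01,0],0,0.65]]';python3 -m jog '[[[0,-0.01,0],0,0.65],[[0,-0.01,0],0,0.65]]'; python3 - <<'E'
from cell import observe,cams,models
import numpy as np,cv2
for c in ['scene','side','wrist']:
  cams.read_camera(c)
  for t in ['lever_grip','purple_tube']:
    print(c,t,[(np.round(d['position'],4).tolist(),round(d['confidence'],2)) for d in models.pinpoint(t,c)[:2]])
E
```

```text
time: 16.7
tool_pos: [0.4786, -0.0405, 0.2048]
tool_rot: [3.137, -0.682, 1.624]
contact_force: [2.7, 3.7, 2.0]
opening: 0.0323
grip_force: 1.5
time: 16.95
tool_pos: [0.4748, -0.0407, 0.2047]
tool_rot: [3.137, -0.682, 1.625]
contact_force: [3.4, 4.3, 0.5]
opening: 0.0319
grip_force: 2.0
time: 17.2
tool_pos: [0.4725, -0.0407, 0.2048]
tool_rot: [3.131, -0.681, 1.624]
contact_force: [16.2, 12.4, -6.9]
opening: 0.0319
grip_force: 8.0
scene lever_grip [([0.4761, 0.0545, 0.0824], 0.51)]
scene purple_tube []
side lever_grip [([0.4801, 0.0569, 0.0831], 0.76)]
side purple_tube [([0.5281, 0.2653, 0.0539], 0.7)]
wrist lever_grip [([0.4744, 0.0578, 0.0856], 0.95)]
wrist purple_tube []
```

```bash
python3 -m jog '[[[0,0.05,0],0,0.65],[[0,0.1,0],0,0.65],[[0,0.15,0],0,0.65],[[0,0.2,0],0,0.65],[[0,0.22,0],0,0.65],[[0,0.22,0],0,0.65],[[0,0.22,0],0,0.65]]'; python3 - <<'E'
from cell import observe,cams,models
import numpy as np,cv2
for c in ['scene','side','wrist']:
  im=cams.read_camera(c)
  if c!='wrist': cv2.imwrite(f'pics/{c}1.png',cv2.resize(im[130:310,200:370],None,fx=3,fy=3,interpolation=2)[:,:,::-1])
  for t in ['lever_grip','purple_tube']:
    print(c,t,[(np.round(d['position'],4).tolist(),round(d['confidence'],2)) for d in models.pinpoint(t,c)[:2]])
E
```

```text
time: 18.52
tool_pos: [0.5575, -0.0365, 0.2046]
tool_rot: [3.14, -0.682, 1.623]
contact_force: [-0.2, -0.8, 0.8]
opening: 0.0323
grip_force: 0.0
scene lever_grip [([0.6041, 0.358, 0.0007], 0.7), ([0.5506, 0.0559, 0.0844], 0.69)]
scene purple_tube [([0.5339, 0.2664, 0.0553], 0.66)]
side lever_grip [([0.5553, 0.0613, 0.085], 0.5)]
side purple_tube [([0.5261, 0.2668, 0.0535], 0.69), ([0.4102, 0.3788, -0.0009], 0.46)]
wrist lever_grip [([0.5548, 0.0656, 0.0849], 0.85)]
wrist purple_tube []
```

View pics/scene1.png

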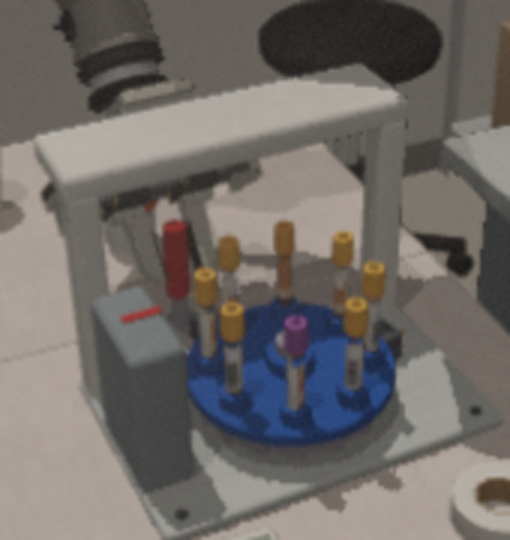

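Handle back at rest and purple at crop (296,335), about −25° in the indexer frame, so it's about 3 teeth short of the window. Second stroke.

```bash
python3 -m jog '[[[0,-0.05,0],0,0.65],[[0,-0.1,0],0,0.65],[[0,-0.15,0],0,0.65],[[0,-0.19,0],0,0.65],[[0,-0.21,0],0,0.65],[[0,-0.22,0],0,0.65],[[0,-0.22,0],0,0.65],[[0,-0.22,0],0,0.65]]';python3 -m jog '[[[0,0.05,0],0,0.65],[[0,0.1,0],0,0.65],[[0,0.15,0],0,0.65],[[0,0.2,0],0,0.65],[[0,0.22,0],0,0.65],[[0,0.22,0],0,0.65],[[0,0.22,0],0,0.65]]'; cat > m.py <<'E'
from cell import observe,cams,models
import numpy as np,cv2
for c in ['scene','side','scene','side']:
  im=cams.read_camera(c)
  for t in ['lever_grip','purple_tube']:
    r=[(np.round(d['position'],4),round(d['confidence'],2)) for d in models.pinpoint(t,c)[:2]]
    print(c,t,[(p.tolist(),q) for p,q in r])
    if t[0]=='p':
      for p,q in r:
        d=p[:2]-[.505,.205];print('teeth left',round(((np.arctan2(d[1],d[0])-.05))/.3927,2))
E
python3 m.py
```

```text
time: 19.98
tool_pos: [0.4726, -0.0408, 0.205]
tool_rot: [3.131, -0.681, 1.625]
contact_force: [14.5, 9.1, -4.2]
opening: 0.0322
grip_force: 7.1
time: 20.85
tool_pos: [0.5576, -0.0365, 0.2046]
tool_rot: [3.139, -0.682, 1.623]
contact_force: [-0.7, 0.1, 0.0]
opening: 0.032
grip_force: 0.0
scene lever_grip [([0.5532, 0.056, 0.0852], 0.77)]
scene purple_tube [([0.5592, 0.253, 0.0565], 0.67)]
teeth left 1.72
side lever_grip [([0.5586, 0.0607, 0.0836], 0.66)]
side purple_tube [([0.5526, 0.251, 0.0563], 0.65)]
teeth left 1.83
scene lever_grip [([0.5506, 0.0574, 0.0842], 0.79), ([0.5066, 0.2071, 0.0014], 0.72)]
scene purple_tube [([0.5543, 0.2526, 0.0532], 0.74)]
teeth left 1.83
side lever_grip [([0.5494, -0.1004, 0.004], 0.59), ([0.5591, 0.064, 0.0865], 0.58)]
side purple_tube [([0.5489, 0.2543, 0.0561], 0.67)]
teeth left 2.02
```

Two teeth left. Two more full strokes, checking after the first.

```bash
python3 -m jog '[[[0,-0.05,0],0,0.65],[[0,-0.1,0],0,0.65],[[0,-0.15,0],0,0.65],[[0,-0.19,0],0,0.65],[[0,-0.21,0],0,0.65],[[0,-0.22,0],0,0.65],[[0,-0.22,0],0,0.65],[[0,-0.22,0],0,0.65]]';python3 -m jog '[[[0,0.05,0],0,0.65],[[0,0.1,0],0,0.65],[[0,0.15,0],0,0.65],[[0,0.2,0],0,0.65],[[0,0.22,0],0,0.65],[[0,0.22,0],0,0.65],[[0,0.22,0],0,0.65]]'; python3 m.py
```

```text
time: 22.45
tool_pos: [0.4726, -0.0408, 0.205]
tool_rot: [3.131, -0.681, 1.625]
contact_force: [14.3, 8.4, -4.2]
opening: 0.0321
grip_force: 7.0
time: 23.32
tool_pos: [0.5576, -0.0365, 0.2046]
tool_rot: [3.139, -0.682, 1.623]
contact_force: [-0.3, -0.0, 0.8]
opening: 0.0321
grip_force: 0.0
scene lever_grip []
scene purple_tube [([0.5722, 0.2314, 0.0539], 0.75)]
teeth left 0.83
side lever_grip [([0.5563, 0.0648, 0.0873], 0.6)]
side purple_tube [([0.5644, 0.2287, 0.0542], 0.48)]
teeth left 0.84
scene lever_grip [([0.5548, 0.0562, 0.0837], 0.54), ([0.5032, 0.2079, 0.004], 0.27)]
scene purple_tube [([0.5736, 0.2326, 0.0539], 0.56)]
teeth left 0.85
side lever_grip [([0.5572, 0.059, 0.0884], 0.7)]
side purple_tube [([0.5499, -0.1, 0.0042], 0.72), ([0.562, 0.2288, 0.0529], 0.58)]
teeth left -3.76
teeth left 0.88
```

```bash
python3 -m jog '[[[0,-0.05,0],0,0.65],[[0,-0.1,0],0,0.65],[[0,-0.15,0],0,0.65],[[0,-0.19,0],0,0.65],[[0,-0.21,0],0,0.65],[[0,-0.22,0],0,0.65],[[0,-0.22,0],0,0.65],[[0,-0.22,0],0,0.65]]';python3 -m jog '[[[0,0.05,0],0,0.65],[[0,0.1,0],0,0.65],[[0,0.15,0],0,0.65],[[0,0.2,0],0,0.65],[[0,0.22,0],0,0.65],[[0,0.22,0],0,0.65],[[0,0.22,0],0,0.65]]'; python3 m.py; python3 - <<'E'
from cell import cams
import cv2
im=cams.read_camera('scene');cv2.imwrite('pics/scene2.png',cv2.resize(im[130:310,200:370],None,fx=3,fy=3,interpolation=2)[:,:,::-1])
E
```

```text
time: 24.92
tool_pos: [0.4726, -0.0408, 0.205]
tool_rot: [3.131, -0.681, 1.625]
contact_force: [14.2, 8.5, -3.6]
opening: 0.0322
grip_force: 7.1
time: 25.8
tool_pos: [0.5576, -0.0365, 0.2046]
tool_rot: [3.139, -0.682, 1.623]
contact_force: [0.3, -0.2, -0.5]
opening: 0.032
grip_force: 0.0
scene lever_grip [([0.5521, 0.057, 0.0846], 0.65)]
scene purple_tube [([0.4131, 0.3779, -0.002], 0.71), ([0.5763, 0.2097, 0.0555], 0.63)]
teeth left 5.12
teeth left 0.04
side lever_grip [([0.5135, 0.0486, 0.1984], 0.72), ([0.558, 0.065, 0.0903], 0.51)]
side purple_tube [([0.5066, 0.205, 0.0022], 0.59), ([0.5714, 0.2075, 0.0538], 0.47)]
teeth left -0.13
teeth left -0.03
scene lever_grip [([0.5534, 0.0585, 0.0832], 0.73)]
scene purple_tube [([0.5758, 0.2067, 0.0571], 0.63)]
teeth left -0.07
side lever_grip [([0.5069, 0.2046, 0.002], 0.65), ([0.5589, 0.0608, 0.0845], 0.37)]
side purple_tube [([0.6096, 0.213, 0.0919], 0.73), ([0.57, 0.206, 0.0534], 0.7)]
teeth left 0.07
teeth left -0.09
```

View pics/scene2.png

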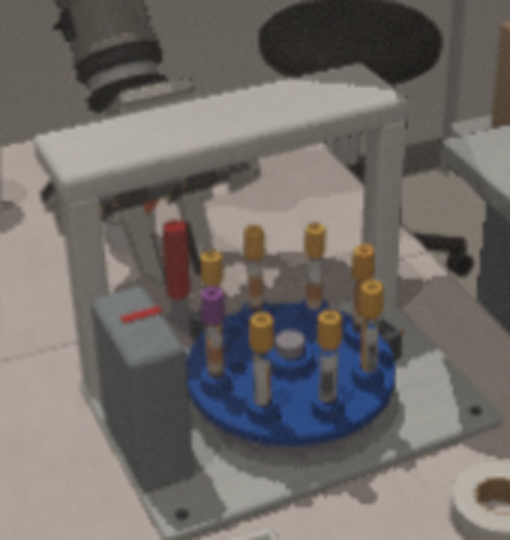

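Purple (212,305) faces the window and the lever is at rest. Now I'll open and back out along the tool axis.

```bash
python3 -m jog '[[[0,0,0],0,0.2],[[0,0,0],0,0.2],[[0,0,0],0,0.2],[[0,0,0],0,0.2],[[0,0,0],0,0.2],[[0,0,-0.08],0,0.2],[[0,0,-0.18],0,0.2],[[0,0,-0.3],0,0.2],[[0,0,-0.42],0,0.2],[[0,0,-0.5],0,0.2],[[0,0,-0.5],0,0.2],[[0,0,-0.5],0,0.2]]'; python3 m.py; python3 - <<'E'
from cell import cams
import cv2
im=cams.read_camera('side');cv2.imwrite('pics/side2.png',im[:,:,::-1])
E
```

```text
time: 27.95
tool_pos: [0.564, -0.1617, 0.3589]
tool_rot: [3.14, -0.682, 1.623]
contact_force: [-0.7, -0.1, 0.8]
opening: 0.0735
grip_force: 0.0
scene lever_grip [([0.557, 0.0581, 0.0838], 0.72), ([0.5043, 0.2035, -0.0008], 0.45)]
scene purple_tube [([0.5754, 0.2075, 0.0527], 0.57)]
teeth left -0.04
side lever_grip []
side purple_tube [([0.5723, 0.2049, 0.0531], 0.68)]
teeth left -0.13
scene lever_grip [([0.5519, 0.0575, 0.0835], 0.56)]
scene purple_tube [([0.5773, 0.2067, 0.0542], 0.73)]
teeth left -0.07
side lever_grip [([0.5584, 0.0639, 0.0821], 0.41)]
side purple_tube [([0.5729, 0.2059, 0.0528], 0.45)]
teeth left -0.09
```

View pics/side2.png

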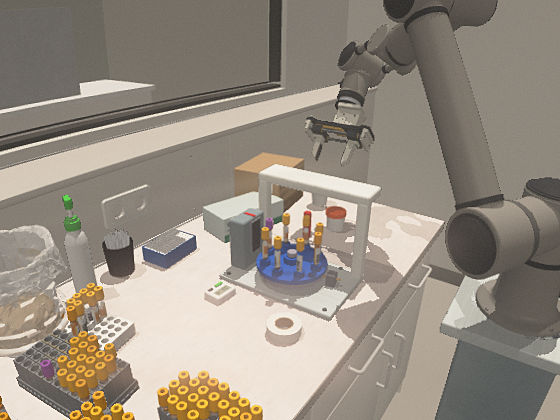

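The gripper is clear above the bridge, purple (269,225) stands at the reader, and the pot, tape and timer haven't moved.

```bash
python3 -c "
from cell import robot;print(robot.hand_in())"
```

```text
the job is handed in; nothing more can be done
None
```

The purple tube faces the reader window after four full lever strokes, the lever is back at rest, the pot, tape and timer look undisturbed, and the job is handed in at about 28 s of the 64 s limit; joint 3 read 0.037 rad against its 0.04 minimum while I tilted the tool, which could count as passing its range.

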